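# Vent a desiccator box and hold its lid open

## Task

The small grey desiccator box must be vented before it is opened: with its clear lid still shut, press the spring plunger on its vent valve all the way down to the stop, keep it there for a moment and let it come up again. Then raise the lid to 60 degrees from shut and keep holding it there, still, so that a colleague can take the specimens out: the program finishes while the gripper's fingers hold the lid. The lid falls shut if let go, so do not let it drop on the way, and leave the other things on the desk where they stand.

Things in the scene. Friction and masses are not known exactly. Their poses are not given: they have to be found in the camera images.
- desiccator: Grey open-topped box, 110 mm deep (its x), 160 mm wide (its y), rim 80 mm above the desk, fixed; a petri dish and a small jar are fixed inside. Origin: centre of its underside, on the desk. Its -x side is the front, towards the robot; z up; it may be turned about z. An aluminium vent valve block, 34 x 36 mm, top 75 mm above the desk, stands out at the front's right-hand (-y) end.
- vent_plunger (a joint): Travel of the vent plunger, m: 0 = up (rest), 0.010 = down at its stop. Its spring takes about 1.5 N to start and 4.5 N at the stop, and brings it up again by itself.
- plunger_top (a point): Centre of the top face of the black round plunger head (28 mm across, 7 mm thick) on the vent valve, 103 mm above the desk when up, 93 mm when down; it moves straight down. It lies at (-72, -58) mm in the box's x, y. The near end of the lid's handle is 33 mm to its left (+y).
- desiccator_lid (a joint): Opening angle of the lid, a clear plate 112 x 164 x 8 mm, rad: 0 = shut (level), grows as its front edge rises, stop at 1.4; 60 degrees = 1.047. It falls shut by its own weight (about 0.4 kg, hardly any friction) from every angle.
- lid_handle (a point): Middle of the bar of the dark steel bow handle on the lid: round bar 10 mm thick, 90 mm between its end legs, parallel to the box's y; it moves with the lid and can turn between fingers that pinch it across from above. Lid shut: at (-85, 20) mm in the box's x, y, 123 mm above the desk, so 143 mm in front of and 42 mm above the hinge line, 35 mm above the lid's top face, 27 mm before its edge.
- lid_hinge (a point): Middle of the lid's hinge line at the back rim of the box, 81 mm above the desk, fixed to the box, (58, 0) mm in the box's x, y. The hinge line is parallel to the box's y.
- cup_center (a point): Bystander, to be left alone: screw-capped sample cup, 60 mm across, 70 mm high, behind the box. Point: its centre.
- tape_center (a point): Bystander, to be left alone: roll of tape lying flat, 66 mm across, 19 mm high, to the right of the box. Point: its centre.
- amber_vial_center (a point): Bystander, to be left alone: amber vial, 32 mm across, 90 mm high, behind the box. Point: its centre.
- blue_jar_center (a point): Bystander, to be left alone: small jar, 28 mm across, 42 mm high, to the right of the tape roll. Point: its centre.

How it is judged:
By the outcome, as a careful person would: the job done as asked, in the order asked, and still so for the second after the job is handed in, while the arm keeps its last pose, push and grip.
It also fails if it takes over 51 s, if anything falls off the work surface, if the arm or the gripper's body presses on something with over 40 N, if the wrist force passes 120 N, or if a joint passes its speed limit or range.

## Robot

A 6-joint arm with a two-finger parallel gripper is mounted at the origin on a cart in front of the work surface, level with it; the furniture and walls round the work are solid. World frame = base frame: x ahead of the robot, y to its left, z up, the work surface at z = 0. Lengths are in m, angles in degrees, forces in N, time in s.
With the tool pointing down it reaches from about 0.4 to 0.825 m from the base axis. Payload 7 kg.
Tool frame: the origin (TCP) lies midway between the tips of the shut fingers; the grasp point (between the pads) lies 19 mm behind it; z points along the fingers, y is the direction in which the jaws open and shut (so a half turn about z gives the same grasp; the last joint's range is limited). The gripper opens to 88 mm and grips with 3 to 60 N. Pads are 19 mm wide; open, the fingers measure 130 mm over their backs; the gripper's body (78 mm by 193 mm) begins 47 mm behind the grasp point.
Start: joints at [80.105, 20.546, 0.682, 0, -70.136, -16.507], TCP at [0.3, 0.605, 0.227] pointing down, gripper open.
Joint ranges: [-176.03, 176.03], [-82.01, 121.73], [-58.28, 71.71], [-173.87, 95.51], [-174.79, -0.11], [-173.66, 173.66]. Speed limits (degrees/s): [136.94, 136.94, 172.46, 180, 180, 180].

## Interface

Orientations are given as [roll, pitch, yaw] about the fixed x, y, z axes, in that order (R = Rz(yaw) Ry(pitch) Rx(roll)).
In Python, from plant import sensors, cams, job gives the robot as it stands.
- The arm moves only by the tool move_arm, never from a script. Its argument "commands" is a list of rows, each a list of 7 numbers: the finger opening in cm, from 0 to 8.76, then the shift along the tool's x, y, z in cm, then the turn, a rotation vector about the tool's x, y, z in rad. In form: [[hand, x, y, z, wx, wy, wz], ...]. A call has exactly 8 rows; each row is the pose to reach, as a shift and turn from the pose commanded when the call began, along the tool's axes at that moment; what a row does not reach only later rows make up. A row lasts 1/8 s, in which the tool goes at most 62.5 mm and 10.7 degrees, less where a joint would pass 70% of its speed; a pose out of reach is approached as far as the arm can. A call with a gripper value outside its range is refused whole. The fingers move at their own pace and stop on an object; the grip force is fixed at half the most. Time passes only in rows, so rows that repeat a pose let the fingers close, or fill a call up. It gives the time, the measured TCP pose, the force and the opening at its end, in the units of the state.
- sensors.get_obs(): the state, without advancing time (a new reading comes with each control period).
- cams.snapshot(name): name is "side" or "top" or "wrist"; returns a dict with "frame" (480x640x3 uint8, red, green, blue), "camera_matrix" (3x3 intrinsics, pixels), "dist_coeffs" ([k1, k2, p1, p2, k3] as OpenCV has them; the pictures are not rectified), "R" (3x3) and "t" (3): a world point X has camera coordinates R X + t. Camera axes: x right, y down, z forward; pixel columns grow to the right and rows downward; lengths in m; the calibration is good to about 2 mm. A picture is of the moment at which its call begins. There is no depth.
- job.close_job(): hands the job in, once; it reports no verdict.
The state is a dict: "clock": time; "joint_pos": joint angles; "qvel": joint speeds; "tau": joint torques, N m; "tool_pos": TCP position; "orientation": TCP orientation; "force": force on the tool from outside, world axes, zero at the start; "moment": the same for the moment, N m; "opening": finger opening in m.
Only numpy, scipy, OpenCV 4.12 (cv2) and the standard library are available. Lean on these libraries where they do the work, as an engineer would, in place of code of your own. Each camera call takes 0.05 s, during which the arm holds its last target.

## Working session

There is one attempt and no reset: what is moved stays moved. The work goes in short steps, Python scripts to look and compute and a tool call to move; the robot and the scene stay as the last step left them, time stands still between calls to the robot, and variables do not carry over. Pictures are saved under pics/ and viewed, and the job is handed in when it is done.

Besides the shell and the picture viewer there is one more tool, called after "Emit:" by a JSON object that holds its "method" and its "body", one argument or row to a line. move_arm: Moves the arm, as the interface text tells. Its arguments: {"type":"object","properties":{"commands":{"type":"array"}},"required":["commands"]}

```bash
mkdir -p pics; ls; python3 - <<'E'
from plant import sensors,cams
import cv2,numpy as np
print(sensors.get_obs())
for n in ["side","top","wrist"]:
    s=cams.snapshot(n); cv2.imwrite(f"pics/{n}0.png",s["frame"][:,:,::-1])
    print(n,s["camera_matrix"],s["dist_coeffs"],s["R"],s["t"])
E
```

```text
pics
{'clock': 0.0, 'joint_pos': array([ 8.01068283e+01,  2.05913950e+01,  6.33251093e-01, -2.02887876e-02,
       -7.01380756e+01, -1.65081482e+01]), 'qvel': array([-0.03606417, -0.07792435, -0.06285515, -0.03151092,  0.05719059,
       -0.02502801]), 'tau': array([ 1.85792938e-03, -5.82717919e+01,  2.93053794e+01,  6.99704424e+00,
        6.73410657e-03, -1.72020459e-04]), 'tool_pos': array([0.29993148, 0.60413439, 0.22561867]), 'orientation': array([ 1.79902327e+02, -9.05706351e-03, -2.64082215e+01]), 'force': array([-0.83755019, -0.6533848 ,  0.60891439]), 'moment': array([0.0019938 , 0.0617423 , 0.03630065]), 'opening': 0.08745809045433478}
side [[458.55809831   0.         317.84149461]
 [  0.         458.55809831 235.06672371]
 [  0.           0.           1.        ]] [-0.00089413  0.          0.          0.          0.        ] [[ 0.99833088  0.05691123  0.00982721]
 [ 0.03904346 -0.539682   -0.84096311]
 [-0.04255668  0.83994312 -0.54100322]] [-0.57539722  0.16478196  0.91044626]
top [[611.15053809   0.         320.53542559]
 [  0.         611.15053809 235.960248  ]
 [  0.           0.           1.        ]] [0.05535689 0.         0.         0.         0.        ] [[ 0.00102858 -0.99998757  0.00487918]
 [-0.9928731  -0.0016027  -0.11916557]
 [ 0.11917191 -0.00472183 -0.99286241]] [0.13553484 0.58281328 1.05878377]
wrist [[410.09279668   0.         313.69504388]
 [  0.         410.09279668 239.68569695]
 [  0.           0.           1.        ]] [-0.02968959  0.          0.          0.          0.        ] [[-0.44517053 -0.8954447   0.00140902]
 [-0.85065742  0.4233949   0.31163876]
 [-0.27965185  0.1375338  -0.95019961]] [ 0.67578699 -0.03926813  0.39241359]
```

View pics/top0.png

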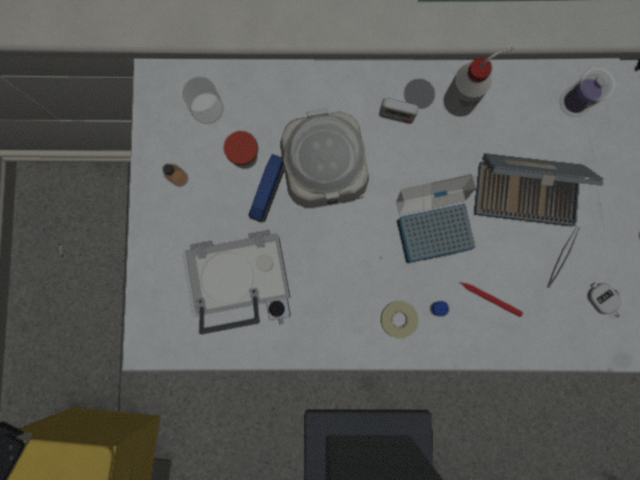

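View pics/side0.png

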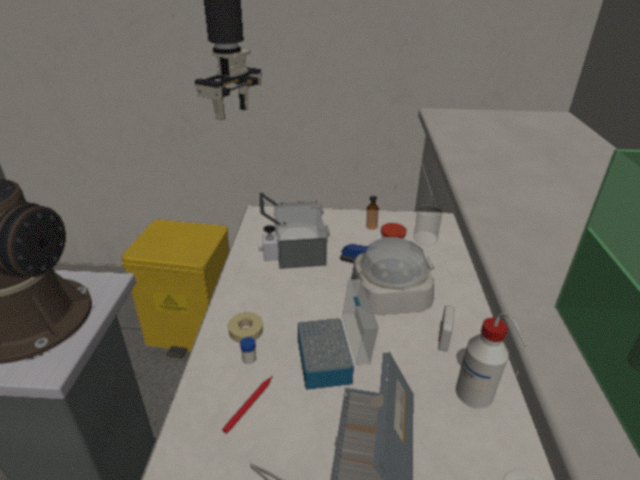

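View pics/wrist0.png

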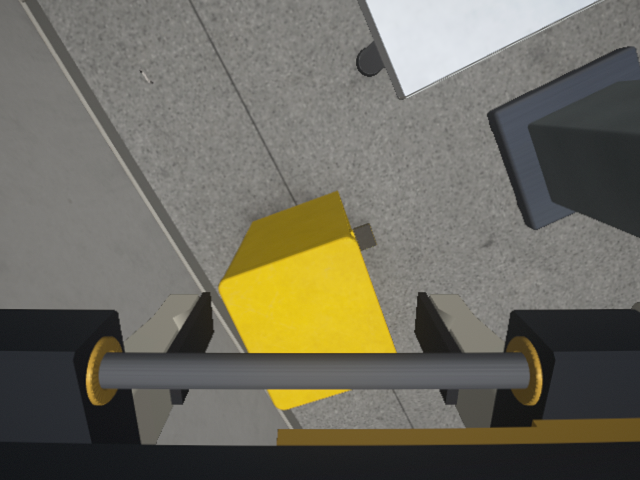

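The top view shows the box around (238,272), its handle bar from (202,330) to (257,320), and the plunger at (277,309). The cup is at (241,148), the vial at (175,175) and the tape at (399,319). I'll zoom in to get precise points.

```bash
python3 - <<'E'
import cv2
a=cv2.imread("pics/top0.png")[220:350,170:310]
cv2.imwrite("pics/topz.png",cv2.resize(a,None,fx=5,fy=4.5 if 0 else 4.6,interpolation=cv2.INTER_CUBIC))
a=cv2.imread("pics/side0.png")[180:280,240:345]
cv2.imwrite("pics/sidez.png",cv2.resize(a,None,fx=6,fy=6,interpolation=cv2.INTER_CUBIC))
E
```

```text
(no output)
```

View pics/topz.png

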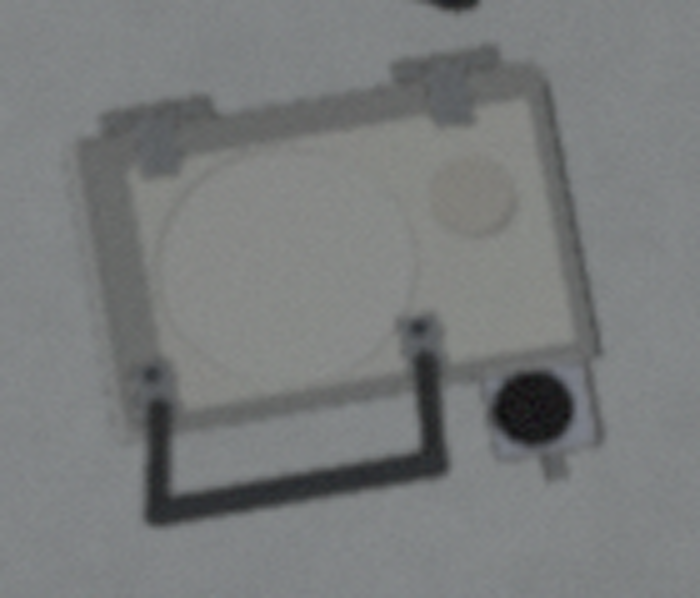

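View pics/sidez.png

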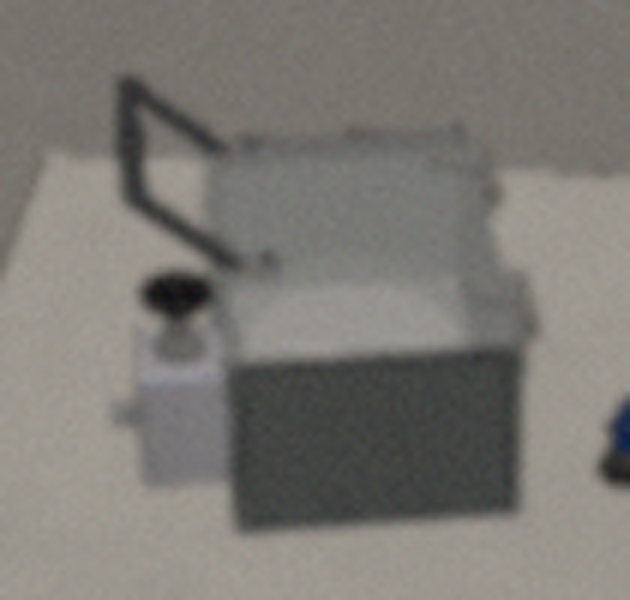

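```bash
cat > h.py <<'E'
import numpy as np,cv2
from scipy.optimize import least_squares
from plant import sensors,cams
def proj(s,P):
    return cv2.projectPoints(np.array(P,float),cv2.Rodrigues(s["R"])[0],s["t"],s["camera_matrix"],s["dist_coeffs"])[0][:,0]
def box(p,P):
    c,n=np.cos(p[2]),np.sin(p[2]); P=np.atleast_2d(P)
    return np.c_[p[0]+c*P[:,0]-n*P[:,1],p[1]+n*P[:,0]+c*P[:,1],P[:,2]]
def ray(s,uv,z):
    n=cv2.undistortPoints(np.array([[uv]],float),s["camera_matrix"],s["dist_coeffs"])[0,0]
    d=s["R"].T@np.r_[n,1];o=-s["R"].T@s["t"]; return o+d*(z-o[2])/d[2]
E
python3 - <<'E'
from h import *
t=cams.snapshot("top");s=cams.snapshot("side")
P=np.array([[-72,-58,103],[-85,65,123],[-85,-25,123]])/1e3
ut=np.array([[276.8,308.5],[201.4,331.5],[256.6,321.1]]);us=np.array([[269.5,228.8],[261.7,194.7],[262.5,213.3]])
p0=[.45,.25,0]
f1=lambda p:(proj(t,box(p,P))-ut).ravel()
f2=lambda p:(proj(s,box(p,P))-us).ravel()
for n,f in(("top",f1),("side",f2),("both",lambda p:np.r_[f1(p),f2(p)])):
    r=least_squares(f,p0);print(n,r.x[:2],np.degrees(r.x[2]),r.fun.round(1));
    print(box(r.x,np.r_[P,[[-.085,.02,.123],[.058,0,.081]]]).round(4))
for n,uv,z in(("cup",(241,148),.07),("vial",(169,170),.09),("tape",(399,319),.019),("jar",(440,308),.042)):print(n,ray(t,uv,z).round(3))
E
```

```text
top [0.51289445 0.27988704] 10.883211545344729 [-0.4  0.4  0.1  0.   0.3 -0.4]
[[0.4531 0.2093 0.103 ]
 [0.4172 0.3277 0.123 ]
 [0.4341 0.2393 0.123 ]
 [0.4256 0.2835 0.123 ]
 [0.5699 0.2908 0.081 ]]
side [0.51750914 0.27439567] 10.413525438035089 [-0.1 -0.2 -0.   0.   0.1  0.2]
[[0.4572 0.2043 0.103 ]
 [0.4222 0.323  0.123 ]
 [0.4384 0.2344 0.123 ]
 [0.4303 0.2787 0.123 ]
 [0.5746 0.2849 0.081 ]]
both [0.5141706  0.27940687] 10.807435111688797 [-0.2 -0.4  0.4 -0.8  0.5 -1.1 -1.1 -1.4 -1.2 -0.8 -0.9 -0.8]
[[0.4543 0.2089 0.103 ]
 [0.4185 0.3273 0.123 ]
 [0.4354 0.2389 0.123 ]
 [0.4269 0.2831 0.123 ]
 [0.5711 0.2903 0.081 ]]
cup [0.734 0.276 0.07 ]
vial [0.689 0.396 0.09 ]
tape [ 0.436 -0.004  0.019]
jar [ 0.455 -0.073  0.042]
```

```bash
cat >> h.py <<'E'
from scipy.spatial.transform import Rotation as Ro
def to(cmd,yaw,tgt,yaw2):
    """cm shift, turn z"""
    R=Ro.from_euler('xyz',[180,0,yaw],degrees=True).as_matrix()
    return (R.T@(np.array(tgt)-np.array(cmd))*100).round(2),round(-np.radians(yaw2-yaw),4)
E
python3 - <<'E'
from h import *
print(to([.3,.605,.227],-26.4,[.4543,.2089,.20],-79.2))
s=cams.snapshot("wrist");print(-s["R"].T@s["t"])
E
```

```text
(array([31.43, 28.62,  2.7 ]), np.float64(0.9215))
[0.37722952 0.56787964 0.38455044]
```

Emit:
{"method": "move_arm", "body": {
  "commands": [
    [5,1.9,1.7,0.1,0,0,0.055],
    [4,5.7,5.2,0.5,0,0,0.166],
    [3,10.1,9.2,0.9,0,0,0.295],
    [2,14.5,13.2,1.2,0,0,0.424],
    [1,18.9,17.2,1.6,0,0,0.553],
    [0,23.3,21.2,2.0,0,0,0.682],
    [0,27.7,25.2,2.4,0,0,0.811],
    [0,31.4,28.6,2.7,0,0,0.9215]
  ]
}}

```text
clock: 1.3
tool_pos: [0.4546, 0.2068, 0.1997]
orientation: [-180.0, 0.0, -79.4]
force: [1.1, 0.9, -0.6]
opening: 0.0132
```

```bash
python3 - <<'E'
from h import *
s=cams.snapshot("wrist");cv2.imwrite("pics/w1.png",s["frame"][:,:,::-1])
o=sensors.get_obs();print(o["tool_pos"],o["orientation"],o["force"],o["opening"],o["clock"])
for p in([.5129,.2799,np.radians(10.88)],[.5142,.2794,np.radians(10.8)],[.5175,.2744,np.radians(10.4)]):
  print(proj(s,box(p,np.array([[-72,-58,103],[-85,65,123],[-85,-25,123]])/1e3)).round(1))
E
```

```text
[0.45484804 0.20278759 0.19921249] [ 1.79935606e+02 -6.54252362e-02 -7.98257510e+01] [ 0.86690795 -4.62739699 -1.2157048 ] 0.009350687655820537 1.35
[[317.  244.2]
 [336.2 417.5]
 [337.9 303.2]]
[[315.3 243.2]
 [334.4 416.8]
 [336.1 302.4]]
[[312.4 236. ]
 [330.5 411.2]
 [332.8 295.4]]
```

View pics/w1.png

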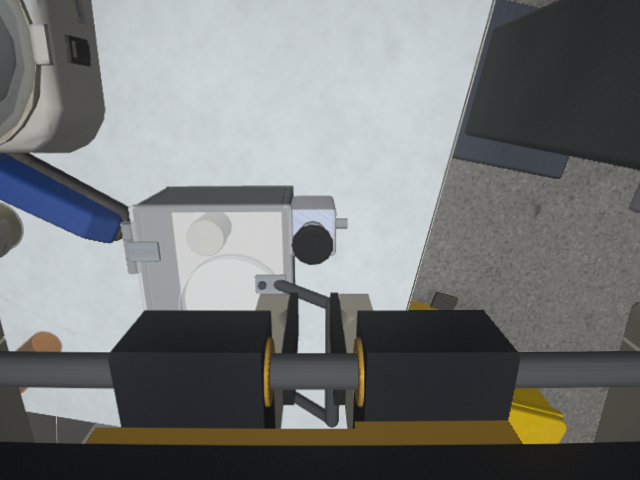

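The wrist view shows the plunger at (313,244) and the handle's near corner at about (336,303). That agrees with the fit, but the arm was still settling. I'll let it settle for one call and look again.

Emit:
{"method": "move_arm", "body": {
  "commands": [
    [0,0,0,0,0,0,0],
    [0,0,0,0,0,0,0],
    [0,0,0,0,0,0,0],
    [0,0,0,0,0,0,0],
    [0,0,0,0,0,0,0],
    [0,0,0,0,0,0,0],
    [0,0,0,0,0,0,0],
    [0,0,0,0,0,0,0]
  ]
}}

```text
clock: 2.35
tool_pos: [0.4542, 0.2088, 0.1996]
orientation: [180.0, 0.0, -79.2]
force: [-0.3, -0.1, 0.2]
opening: 0.0003
```

```bash
python3 - <<'E'
from h import *
s=cams.snapshot("wrist");cv2.imwrite("pics/w2.png",s["frame"][:,:,::-1])
a=s["frame"][170:345,230:400,::-1];cv2.imwrite("pics/w2z.png",cv2.resize(a,None,fx=3.4,fy=3.4,interpolation=cv2.INTER_CUBIC))
o=sensors.get_obs();print(o["tool_pos"],o["orientation"],o["force"],o["opening"],o["clock"])
p=[.5142,.2794,np.radians(10.8)]
print(proj(s,box(p,np.array([[-72,-58,103],[-85,65,123],[-85,-25,123]])/1e3)).round(1))
print(proj(s,[o["tool_pos"]]))
E
```

```text
[0.45424547 0.20874455 0.19957723] [-1.79998419e+02  1.19543786e-03 -7.92035219e+01] [ 0.65647789 -0.09639572 -0.99713723] 0.0006641639682952384 2.4
[[315.3 240.5]
 [333.7 414.8]
 [335.9 299.8]]
[[316.64980459 310.23407108]]
```

View pics/w2z.png

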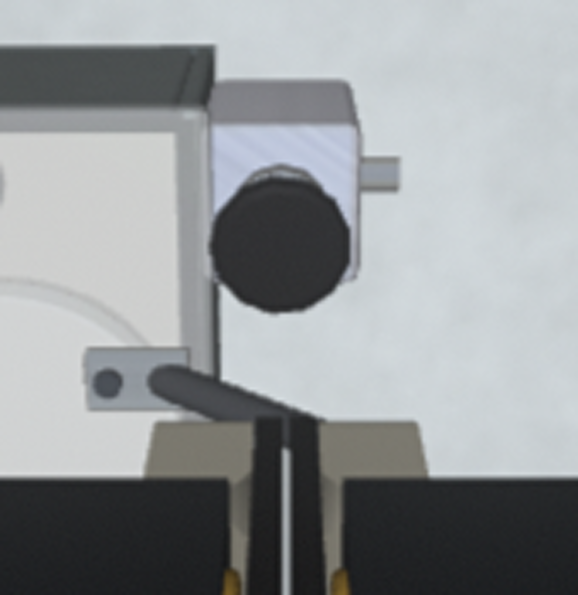

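```bash
python3 - <<'E'
from h import *
s=cams.snapshot("wrist")
a=ray(s,(312.8,241.3),.103);print(a)
print(to([.4543,.2089,.2],-79.2,[a[0],a[1],.106],-79.2))
E
```

```text
[0.45585173 0.20979556 0.103     ]
(array([-0.06, -0.17,  9.4 ]), np.float64(-0.0))
```

The plunger is at about (0.4555, 0.2095) and the yaw is aligned. Now I descend onto it.

Emit:
{"method": "move_arm", "body": {
  "commands": [
    [0,0,-0.1,0.8,0,0,0],
    [0,0,-0.15,2.2,0,0,0],
    [0,0,-0.15,4,0,0,0],
    [0,0,-0.15,5.8,0,0,0],
    [0,0,-0.15,7.4,0,0,0],
    [0,0,-0.15,8.4,0,0,0],
    [0,0,-0.15,8.8,0,0,0],
    [0,0,-0.15,9.0,0,0,0]
  ]
}}

```text
clock: 3.45
tool_pos: [0.4558, 0.2091, 0.1095]
orientation: [-180.0, -0.0, -79.2]
force: [-0.7, -0.9, 1.3]
opening: 0.0007
```

Emit:
{"method": "move_arm", "body": {
  "commands": [
    [0,0,0,0.3,0,0,0],
    [0,0,0,0.6,0,0,0],
    [0,0,0,0.9,0,0,0],
    [0,0,0,1.2,0,0,0],
    [0,0,0,1.5,0,0,0],
    [0,0,0,1.7,0,0,0],
    [0,0,0,1.8,0,0,0],
    [0,0,0,1.8,0,0,0]
  ]
}}

```text
clock: 4.45
tool_pos: [0.456, 0.2092, 0.093]
orientation: [-179.9, 0.0, -79.2]
force: [-6.1, -2.1, 18.4]
opening: 0.0004
```

```bash
python3 - <<'E'
from h import *
s=cams.snapshot("side")
a=s["frame"][170:290,220:350,::-1];cv2.imwrite("pics/s2z.png",cv2.resize(a,None,fx=5,fy=5,interpolation=cv2.INTER_CUBIC))
o=sensors.get_obs();print(o["tool_pos"],o["orientation"],o["force"],o["opening"],o["clock"])
E
```

```text
[0.45600813 0.20923895 0.09304156] [-1.79937358e+02  1.09633600e-02 -7.91621867e+01] [-6.85514601 -0.4629464  19.09438552] 0.0004044235439298759 4.5
```

View pics/s2z.png

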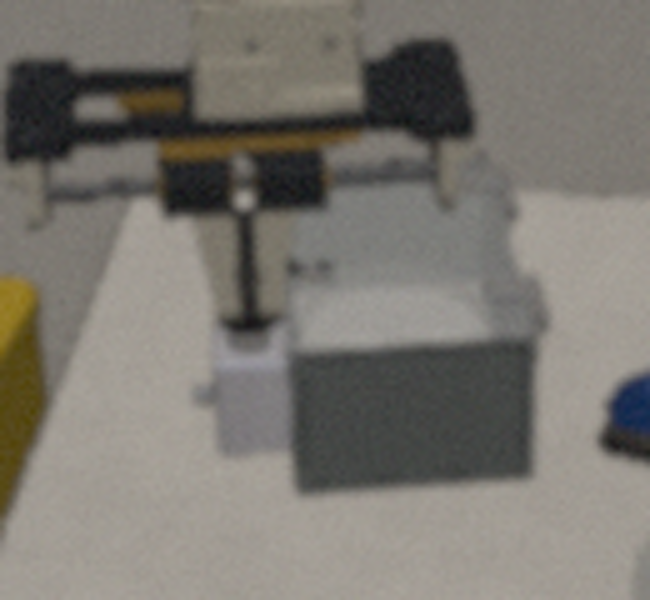

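The side view shows the fingers on the plunger head at about (248,322) in the crop, pushed down to the block. TCP z is 0.0930 and the force is 19 N, so the plunger is at its stop. I'll hold half a second more, then rise.

Emit:
{"method": "move_arm", "body": {
  "commands": [
    [0,0,0,0,0,0,0],
    [0,0,0,0,0,0,0],
    [0,0,0,0,0,0,0],
    [0,0,0,0,0,0,0],
    [0,0,0,-0.8,0,0,0],
    [0,0,0,-2.2,0,0,0],
    [0,0,0,-4.5,0,0,0],
    [0,0,0,-7,0,0,0]
  ]
}}

```text
clock: 5.5
tool_pos: [0.4553, 0.2087, 0.1622]
orientation: [179.9, -0.0, -79.2]
force: [0.9, -0.6, -0.3]
opening: 0.0005
```

```bash
python3 - <<'E'
from h import *
s=cams.snapshot("side")
a=s["frame"][170:290,220:350,::-1];cv2.imwrite("pics/s3z.png",cv2.resize(a,None,fx=5,fy=5,interpolation=cv2.INTER_CUBIC))
o=sensors.get_obs();print(o["tool_pos"],o["orientation"],o["force"],o["opening"],o["clock"])
for p in([.5142,.2794,np.radians(10.8)],):
  a=box(p,[-.085,.02,.123])[0];print(a)
# anchor on measured plunger
c,n=np.cos(np.radians(10.8)),np.sin(np.radians(10.8))
a=np.array([.4556,.2095])+np.array([c*-.013-n*.078,n*-.013+c*.078]);print(a)
# command pose now
R=Ro.from_euler('xyz',[180,0,-79.2],degrees=True).as_matrix()
cmd=np.array([.4543,.2089,.2])+R@np.array([0,-.0015,.108-.07]);print(cmd)
print(to(cmd,-79.2,[a[0],a[1],.162],-79.2))
E
```

```text
[0.45695752 0.20977712 0.16577374] [-1.79791139e+02  7.79483626e-02 -7.91632722e+01] [2.0373558  0.58541775 2.9470948 ] 0.00022384748205182974 5.55
[0.42695796 0.28311833 0.123     ]
[0.42821452 0.28368245]
[0.45577343 0.20918107 0.162     ]
(array([-7.83,  1.31,  0.  ]), np.float64(-0.0))
```

View pics/s3z.png

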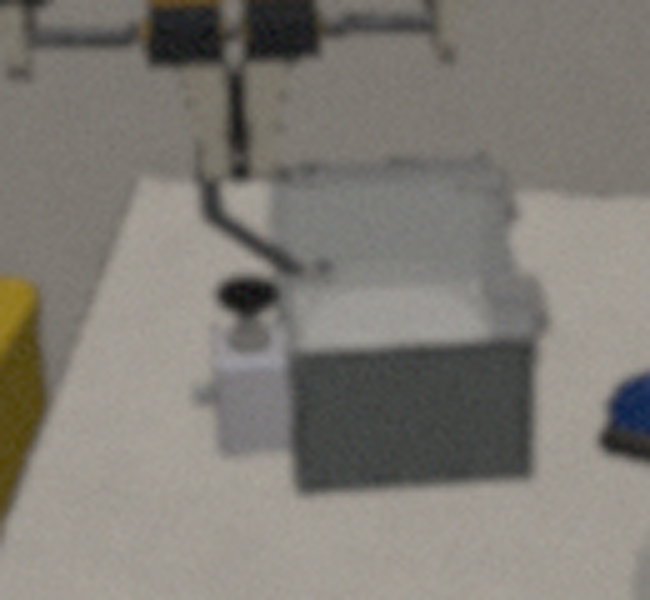

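The plunger is up again, with its head at (248,295) in the crop, and the lid is still shut. Now I move over the handle and open the fingers.

Emit:
{"method": "move_arm", "body": {
  "commands": [
    [4.5,-0.5,0.1,0,0,0,0],
    [4.5,-1.7,0.3,0,0,0,0],
    [4.5,-3.3,0.6,0,0,0,0],
    [4.5,-5,0.9,0,0,0,0],
    [4.5,-6.6,1.1,0,0,0,0],
    [4.5,-7.5,1.3,0,0,0,0],
    [4.5,-7.8,1.3,0,0,0,0],
    [4.5,-7.8,1.3,0,0,0,0]
  ]
}}

```text
clock: 6.55
tool_pos: [0.4283, 0.2833, 0.1615]
orientation: [180.0, -0.0, -79.2]
force: [0.2, -0.9, 0.2]
opening: 0.0449
```

```bash
python3 - <<'E'
from h import *
s=cams.snapshot("wrist");cv2.imwrite("pics/w3.png",s["frame"][:,:,::-1])
o=sensors.get_obs();print(o["tool_pos"],o["orientation"],o["force"],o["opening"],o["clock"])
p=[.5155,.2802,np.radians(10.8)]
print(proj(s,box(p,np.array([[-72,-58,103],[-85,65,123],[-85,-25,123],[-85,20,123]])/1e3)).round(1),proj(s,[o["tool_pos"]]))
E
```

```text
[0.42833576 0.28302409 0.16152931] [ 1.79993822e+02 -6.20105150e-03 -7.92052474e+01] [ 0.26364905 -0.31203847  0.45955724] 0.04497330844216463 6.6
[[290.3 119.3]
 [315.7 350.9]
 [316.  191. ]
 [315.8 276.3]] [[316.59921783 309.74625369]]
```

View pics/w3.png

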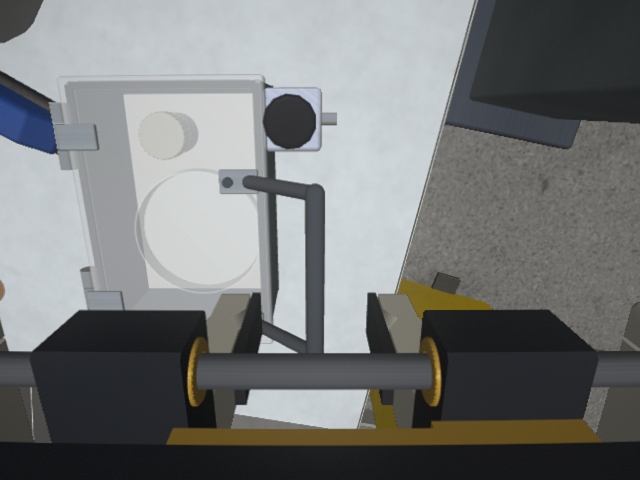

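The bar runs vertically at column 315, midway between the fingers (TCP projects to column 316.6). The plunger is at (290,120), as predicted. I descend so the grasp point is on the bar, then close.

Emit:
{"method": "move_arm", "body": {
  "commands": [
    [4.5,0,0,0.5,0,0,0],
    [4.5,0,0,1.6,0,0,0],
    [4.5,0,0,3,0,0,0],
    [4.5,0,0,4.3,0,0,0],
    [4.5,0,0,5.2,0,0,0],
    [4.5,0,0,5.6,0,0,0],
    [4.5,0,0,5.75,0,0,0],
    [4.5,0,0,5.75,0,0,0]
  ]
}}

```text
clock: 7.6
tool_pos: [0.4284, 0.2834, 0.1043]
orientation: [-180.0, 0.0, -79.2]
force: [0.5, 0.8, -0.6]
opening: 0.0451
```

Emit:
{"method": "move_arm", "body": {
  "commands": [
    [3,0,0,0,0,0,0],
    [2,0,0,0,0,0,0],
    [1.5,0,0,0,0,0,0],
    [1,0,0,0,0,0,0],
    [0.5,0,0,0,0,0,0],
    [0,0,0,0,0,0,0],
    [0,0,0,0,0,0,0],
    [0,0,0,0,0,0,0]
  ]
}}

```text
clock: 8.6
tool_pos: [0.428, 0.2831, 0.104]
orientation: [180.0, -0.0, -79.2]
force: [-5.2, -0.4, 4.1]
opening: 0.009
```

```bash
python3 - <<'E'
from h import *
s=cams.snapshot("side")
a=s["frame"][150:290,200:350,::-1];cv2.imwrite("pics/s4z.png",cv2.resize(a,None,fx=4.2,fy=4.2,interpolation=cv2.INTER_CUBIC))
o=sensors.get_obs();print(o["tool_pos"],o["orientation"],o["force"],o["opening"],o["clock"])
r=np.hypot(.143,.042);a0=np.arctan2(.042,.143)
for d in range(0,61,4):
  a=a0+np.radians(d);print(d,"y %.2f z %.2f"%(-100*(.143-r*np.cos(a)),-100*(r*np.sin(a)-.042)))
E
```

```text
[0.42797088 0.28313812 0.10403947] [ 1.79967736e+02 -4.80006478e-03 -7.92068003e+01] [-5.49402276  0.3582849   3.13396707] 0.008922573383424188 8.65
0 y -0.00 z -0.00
4 y -0.33 z -0.99
8 y -0.72 z -1.95
12 y -1.19 z -2.88
16 y -1.71 z -3.78
20 y -2.30 z -4.64
24 y -2.94 z -5.45
28 y -3.65 z -6.22
32 y -4.40 z -6.94
36 y -5.20 z -7.60
40 y -6.05 z -8.21
44 y -6.93 z -8.75
48 y -7.85 z -9.24
52 y -8.81 z -9.65
56 y -9.79 z -10.00
60 y -10.79 z -10.28
```

View pics/s4z.png

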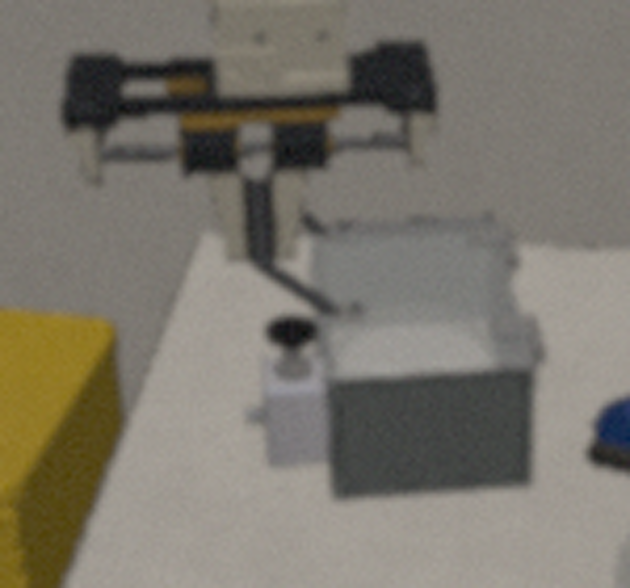

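The side view shows the fingers around the bar at about (260,240) in the crop, with an opening of 9 mm, so the bar is held. Now I raise the lid along its arc, starting slowly and watching the force.

Emit:
{"method": "move_arm", "body": {
  "commands": [
    [0,0,-0.08,-0.25,0,0,0],
    [0,0,-0.24,-0.74,0,0,0],
    [0,0,-0.42,-1.23,0,0,0],
    [0,0,-0.62,-1.71,0,0,0],
    [0,0,-0.89,-2.31,0,0,0],
    [0,0,-1.19,-2.88,0,0,0],
    [0,0,-1.44,-3.34,0,0,0],
    [0,0,-1.71,-3.78,0,0,0]
  ]
}}

```text
clock: 9.65
tool_pos: [0.444, 0.2861, 0.1416]
orientation: [179.9, -0.0, -79.2]
force: [-9.2, 1.9, 0.8]
opening: 0.0086
```

```bash
python3 - <<'E'
from h import *
s=cams.snapshot("side")
a=s["frame"][120:290,200:350,::-1];cv2.imwrite("pics/s5z.png",cv2.resize(a,None,fx=3.5,fy=3.5,interpolation=cv2.INTER_CUBIC))
o=sensors.get_obs();print(o["tool_pos"],o["orientation"],o["force"],o["opening"],o["clock"])
r=np.hypot(.143,.042);a0=np.arctan2(.042,.143)
A=lambda d:100*np.array([-(.143-r*np.cos(a0+np.radians(d))),-(r*np.sin(a0+np.radians(d))-.042)])
for d in (18,21,24,27,30,33,36,38): print(d,(A(d)-A(16)).round(2))
for d in (40,43,46,49,52,55,58,60): print(d,(A(d)-A(38)).round(2))
E
```

```text
[0.44433218 0.28617711 0.14212563] [ 1.79883902e+02 -2.11457592e-02 -7.92181433e+01] [-8.82809243  0.69405671  3.37581695] 0.00884742296336166 9.7
18 [-0.29 -0.43]
21 [-0.74 -1.07]
24 [-1.23 -1.67]
27 [-1.75 -2.26]
30 [-2.3  -2.81]
33 [-2.88 -3.33]
36 [-3.49 -3.82]
38 [-3.91 -4.13]
40 [-0.43 -0.3 ]
43 [-1.09 -0.71]
46 [-1.77 -1.09]
49 [-2.47 -1.43]
52 [-3.19 -1.74]
55 [-3.92 -2.01]
58 [-4.67 -2.24]
60 [-5.17 -2.37]
```

View pics/s5z.png

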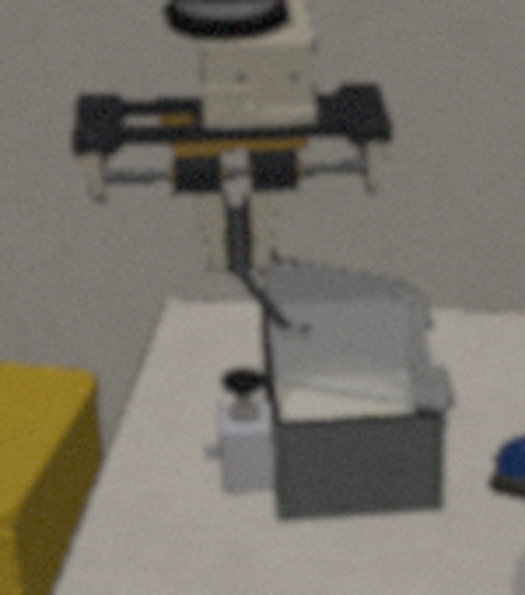

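The lid is rising with the handle (edge at about (275,265)–(420,295) in the crop), at roughly 16°, and the forces are small. Continuing.

Emit:
{"method": "move_arm", "body": {
  "commands": [
    [0,0,-0.28,-0.43,0,0,0],
    [0,0,-0.72,-1.07,0,0,0],
    [0,0,-1.2,-1.67,0,0,0],
    [0,0,-1.72,-2.26,0,0,0],
    [0,0,-2.27,-2.81,0,0,0],
    [0,0,-2.85,-3.33,0,0,0],
    [0,0,-3.46,-3.82,0,0,0],
    [0,0,-3.88,-4.13,0,0,0]
  ]
}}

```text
clock: 10.7
tool_pos: [0.482, 0.2933, 0.1847]
orientation: [179.9, -0.0, -79.2]
force: [-15.4, -0.7, 14.4]
opening: 0.0094
```

Emit:
{"method": "move_arm", "body": {
  "commands": [
    [0,0,-0.43,-0.3,0,0,0],
    [0,0,-1.0,-0.66,0,0,0],
    [0,0,-1.67,-1.04,0,0,0],
    [0,0,-2.35,-1.38,0,0,0],
    [0,0,-3.05,-1.68,0,0,0],
    [0,0,-3.8,-1.97,0,0,0],
    [0,0,-4.5,-2.19,0,0,0],
    [0,0,-4.9,-2.3,0,0,0]
  ]
}}

```text
clock: 11.7
tool_pos: [0.532, 0.3029, 0.207]
orientation: [-180.0, -0.0, -79.2]
force: [-3.5, -0.7, 6.1]
opening: 0.0092
```

Emit:
{"method": "move_arm", "body": {
  "commands": [
    [0,0,-0.1,-0.03,0,0,0],
    [0,0,-0.2,-0.05,0,0,0],
    [0,0,-0.27,-0.07,0,0,0],
    [0,0,-0.27,-0.07,0,0,0],
    [0,0,-0.27,-0.07,0,0,0],
    [0,0,-0.27,-0.07,0,0,0],
    [0,0,-0.27,-0.07,0,0,0],
    [0,0,-0.27,-0.07,0,0,0]
  ]
}}

```text
clock: 12.7
tool_pos: [0.5345, 0.3034, 0.2076]
orientation: [-179.9, -0.0, -79.2]
force: [-3.1, -0.2, 5.2]
opening: 0.009
```

```bash
python3 - <<'E'
from h import *
o=sensors.get_obs();print(o["tool_pos"],o["orientation"],o["force"],o["opening"],o["clock"])
p=[.5148,.2799,np.radians(10.8)]
c,n=np.cos(p[2]),np.sin(p[2])
g=o["tool_pos"]+[0,0,.019]; d=g[:2]-box(p,[.058,0,.081])[0,:2]; f=-(c*d[0]+n*d[1]); u=g[2]-.081
print("f,u",f,u,np.hypot(f,u),"angle",np.degrees(np.arctan2(u,f)-np.arctan2(.042,.143)))
for nme in("side","top","wrist"):
  s=cams.snapshot(nme);F=np.ascontiguousarray(s["frame"][:,:,::-1])
  def lid(th,P): # P in lid coords, rotate about hinge
    P=np.array(P)-[.058,0,.081];a=np.radians(th);q=P.copy()
    q[:,0]=P[:,0]*np.cos(a)+P[:,2]*np.sin(a);q[:,2]=-P[:,0]*np.sin(a)+P[:,2]*np.cos(a)
    return box(p,q+[.058,0,.081])
  cv2.imwrite(f"pics/{nme}6raw.png",F)
  if nme=="side": x0,y0,w,h,k=200,60,180,230,2.6
  elif nme=="top":x0,y0,w,h,k=150,180,170,170,3.5
  else: x0,y0,w,h,k=0,0,640,480,1
  Z=cv2.resize(F[y0:y0+h,x0:x0+w],None,fx=k,fy=k,interpolation=cv2.INTER_CUBIC);raw=Z.copy()
  for th,col in((57,(255,0,0)),(60,(0,255,0)),(63,(0,0,255))):
    L=[[-.058,-.082,.088],[-.058,.082,.088],[.054,.082,.088],[.054,-.082,.088]]
    H=[[-.058,-.025,.088],[-.085,-.025,.123],[-.085,.065,.123],[-.058,.065,.088]]
    for Q,cl in((L,True),(H,False)):
      uv=((proj(s,lid(th,Q))-[x0,y0]+.5)*k).round().astype(np.int32)
      cv2.polylines(Z,[uv],cl,col,1)
  out=np.hstack([raw,Z]) if nme!="wrist" else Z
  if out.shape[1]>800: out=cv2.resize(out,(800,int(out.shape[0]*800/out.shape[1])))
  cv2.imwrite(f"pics/{nme}6.png",out)
E
```

```text
[0.53445126 0.30336117 0.20755592] [-1.79946275e+02 -4.18547071e-03 -7.91899412e+01] [-3.10336736 -0.17806149  5.19604049] 0.008998471830828608 12.7
f,u 0.03430063706673154 0.14555592488321517 0.14954283992151485 angle 60.37217215664448
```

View pics/side6.png

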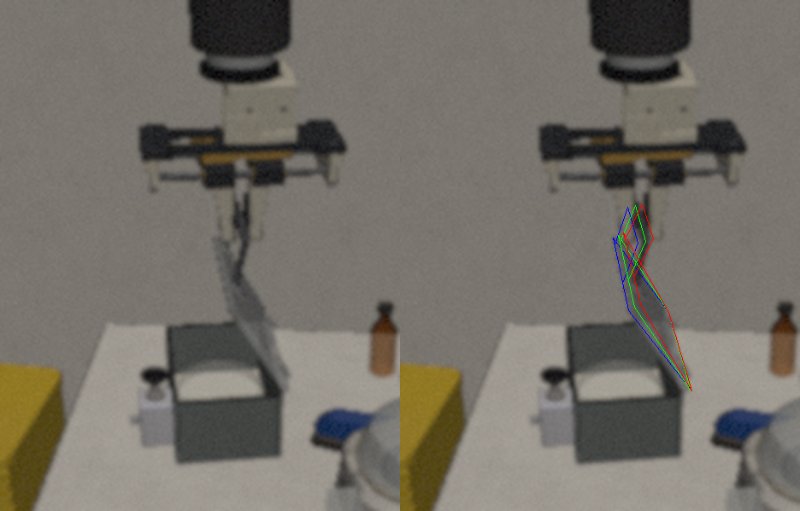

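View pics/wrist6.png

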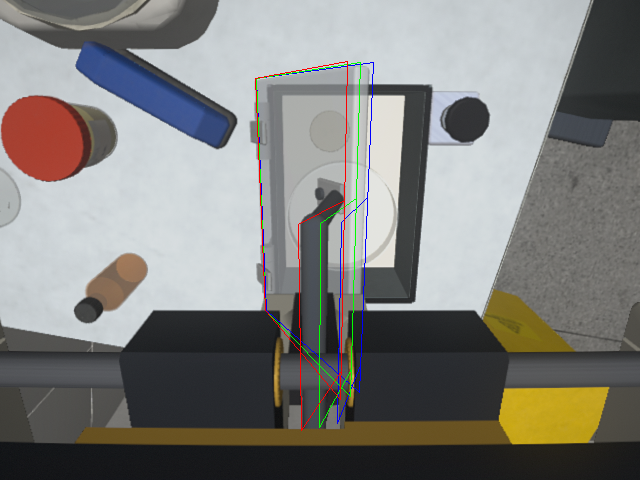

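View pics/top6.png

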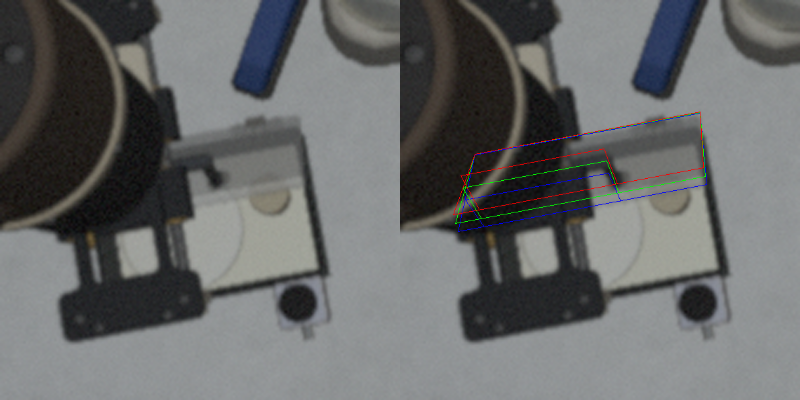

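The wrist view shows the bar near column 313, against 321 predicted for 60° and 300 for 63°. Kinematics give about 60.3°. I'll check the bar pixel and camera bias more finely.

```bash
python3 - <<'E'
from h import *
o=sensors.get_obs();s=cams.snapshot("wrist")
R=Ro.from_euler('xyz',o["orientation"],degrees=True).as_matrix()
for h in(.019,):
  g=o["tool_pos"]-R[:,2]*h
  print("grasp px",proj(s,[g,g+R[:,0]*.045,g+R[:,0]*.03]))
print(o["force"],o["clock"])
a=s["frame"][180:320,220:440,::-1];cv2.imwrite("pics/w7z.png",cv2.resize(a,None,fx=3.6,fy=3.6,interpolation=cv2.INTER_CUBIC))
a=s["frame"].mean(2)[225:290:10,285:345].astype(int);print(a)
E
```

```text
grasp px [[317.04587196 333.49738098]
 [317.31570044 221.474782  ]
 [317.22183109 261.20149356]]
[-3.97667948  0.61125092  4.80335681] 12.85
[[160 175 182 168 153 165 179 183 182 182 182 182 183 184 182 118  71  69
   75  78  80  82  82  83  84  84  85  84  84  83  84  84  85  85  83  82
   81  79  76  73  70  64  61 102 165 183 184 184 183 183 184 183 184 183
  184 184 184 184 183 183]
 [159 171 172 172 178 177 158 150 153 170 180 182 183 183 182 118  70  68
   72  75  78  78  81  82  82  84  83  82  84  83  83  82  82  81  79  79
   77  76  74  70  66  59  64 135 176 185 184 183 183 183 184 183 184 183
  183 183 182 183 184 183]
 [146 168 171 172 171 171 171 171 173 179 178 159 152 153 155 103  67  66
   71  75  76  78  80  82  82  82  83  84  83  82  83  83  81  81  81  77
   77  75  72  69  65  58  72 168 184 184 183 183 183 182 182 183 183 182
  182 184 183 184 183 184]
 [134 164 172 171 171 171 171 171 171 171 170 171 171 172 171 126  77  65
   71  73  76  78  79  80  81  82  82  83  82  83  82  82  81  81  79  77
   76  73  72  69  65  56  70 167 185 183 182 183 183 182 183 183 182 183
  182 183 183 183 183 182]
 [124 161 172 172 172 171 172 172 172 171 172 171 171 173 171 126  75  65
   69  73  76  78  78  80  80  81  80  82  80  82  83  81  81  80  78  78
   75  73  70  67  64  57  79 149 161 160 160 161 160 161 161 162 161 161
  161 161 161 161 163 161]
 [127 128 129 129 129 128 128 128 128 128 127 127 128 128 128 110  74  63
   68  73  74  76  77  79  79  80  80  80  80  81  80  81  80  79  78  76
   73  72  71  67  63  55  68 118 129 128 128 128 128 128 128 129 127 130
  129 129 129 129 128 128]
 [129 128 127 128 127 127 128 128 126 128 126 128 127 128 127 111  72  62
   68  71  74  76  77  79  80  80  80  81  80  81  79  80  80  79  76  75
   74  71  69  65  60  54  66 119 128 128 128 128 128 128 128 128 128 128
  128 127 128 129 129 128]]
```

View pics/w7z.png

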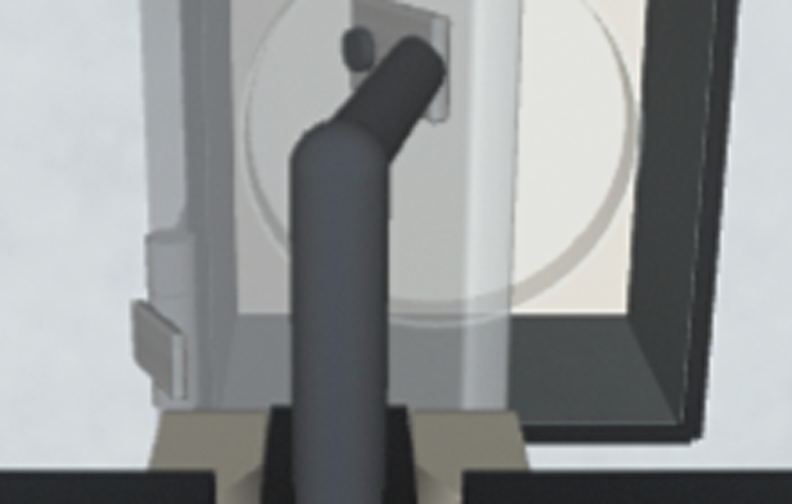

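The bar is 28 px wide, centred at column 313.8. The finger pads are centred at about 314.4, while the calibration puts the grasp point at 317. So the camera is biased by about 1 mm and the bar sits centred in the fingers. The displacement since the grasp gives 60.3°. I'll make a tiny trim and let it settle.

Emit:
{"method": "move_arm", "body": {
  "commands": [
    [0,0,0.03,0,0,0,0],
    [0,0,0.06,0.01,0,0,0],
    [0,0,0.06,0.01,0,0,0],
    [0,0,0.06,0.01,0,0,0],
    [0,0,0.06,0.01,0,0,0],
    [0,0,0.06,0.01,0,0,0],
    [0,0,0.06,0.01,0,0,0],
    [0,0,0.06,0.01,0,0,0]
  ]
}}

```text
clock: 13.9
tool_pos: [0.5338, 0.3032, 0.2074]
orientation: [-180.0, -0.0, -79.2]
force: [-3.3, -0.4, 5.7]
opening: 0.009
```

```bash
python3 - <<'E'
from h import *
from plant import job
o=sensors.get_obs();print(o["tool_pos"],o["force"],o["opening"],o["qvel"],o["clock"])
d=o["tool_pos"]-[.4280,.2831,.1040];c,n=np.cos(np.radians(10.8)),np.sin(np.radians(10.8))
print(np.degrees(np.arctan2(.042+d[2],.143-c*d[0]-n*d[1])-np.arctan2(.042,.143)))
print(job.close_job())
E
```

```text
[0.53381598 0.3032483  0.20736703] [-3.25800229 -0.35794235  5.70171047] 0.009042051785649494 [-0.02289271 -0.01337701 -0.03981376  0.03909277 -0.03315199  0.02700963] 13.9
59.98937580562273
the job is handed in; nothing more can be done
None
```

I vented the box with the lid shut, then raised the lid to about 60°. I handed the job in at 13.9 s with the fingers still holding the handle.

- **Venting:** the plunger went down to its stop (TCP at z = 0.093 m, about 19 N) and was held there for about 0.5 s. The side camera showed it back up with the lid still shut.
- **Lid:** I gripped the handle bar across its middle (opening 9 mm) and raised it along its arc without letting go. The highest force printed on the way was about 21 N.
- **Last checks:** the arm's displacement since the grasp gives 60.0°, and the arm was still, with 6–7 N on the tool.
- **Disagreements:** before a last 0.3° trim, the wrist-camera overlay read about 1° above 60°. I put most of that down to a camera bias of about 1 mm and did not take another picture after the trim. The first box fits from the side and top cameras also differed by 5–7 mm, so I relied on the top and wrist views.
- **Other things on the desk:** I did not touch any of them knowingly. I did not re-measure their positions at the end; the last pictures show only the cup and the amber vial, not the tape roll or the blue jar.

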